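# Mirror a row of lab vessels into the tray for the far side of the bench

## Robot

A 6-joint arm with a two-finger parallel gripper is mounted at the origin on a cart in front of the work surface, level with it; the furniture and walls round the work are solid. World frame = base frame: x ahead of the robot, y to its left, z up, the work surface at z = 0. Lengths are in m, angles in rad, forces in N, time in s.
With the tool pointing down it reaches from about 0.35 to 0.85 m from the base axis. Payload 8.1 kg.
Tool frame: the origin (TCP) lies at the very end of the fingers, on their centre line; the grasp point (between the pads) lies 19 mm behind it; z points along the fingers, y is the line along which they close (so a half turn about z gives the same grasp; the last joint's range is limited). The gripper opens to 93 mm and grips with 3 to 60 N. Pads are 15 mm wide; open, the fingers measure 128 mm over their backs; the gripper's body (75 mm by 188 mm) begins 65 mm behind the grasp point.
Start: joints at [-1.43, 0.13, 1.488, -0, 1.523, -0.085], TCP at [0.134, -0.585, 0.194] pointing down, gripper open.
Joint ranges: [-2.96, 2.96], [-0.89, 2.26], [0.02, 2.5], [-1.34, 4.48], [0, 2.73], [-2.66, 2.66]. Speed limits (rad/s): [2.39, 2.39, 2.79, 3.14, 3.14, 3.14].

## Interface

Orientations are given as a rotation vector (axis times angle).
In Python, from plant import robot gives the robot as it stands.
- The arm moves only by the tool play_rows, never from a script. Its argument "deltas" is one flat list of numbers, 5 for each row, row after row: the shift along the tool's x, y, z in mm, then the turn about the tool's z in degrees, then the finger opening in mm, from 0 to 93. A call has 1 to 10 rows; each row shifts and turns the commanded pose from where the row before left it, along the tool's axes as they then stand; what a row does not reach is not made up. A row lasts 1/12 s, in which the tool goes at most 41.7 mm and 7.16 degrees, less where a joint would pass 70% of its speed; a pose out of reach is approached as far as the arm can. A call with a gripper value outside its range is refused whole. The fingers move at their own pace and stop on an object; "newtons" is the grip in N (left out, the last holds). Time passes only in rows, so rows that do not move let the fingers close. It gives the time, the measured TCP pose, the force, the opening and the grip force at its end, in the units of the state.
- robot.read_state(): the state, without advancing time (a new reading comes with each control period).
- robot.read_camera(name): name is "side" or "top"; returns a dict with "pixels" (384x512x3 uint8, blue, green, red), "mtx" (3x3 intrinsics, pixels), "D" ([k1, k2, p1, p2, k3] as OpenCV has them; the pictures are not rectified), "eye" and "rotation" of the camera in the world. Camera axes: x right, y up, looking along -z (the intrinsics and any distortion apply to the point x, -y, -z); pixel columns grow to the right and rows downward; lengths in m; the calibration is good to about 2 mm. A picture is of the moment at which its call begins. There is no depth.
- robot.close_job(): hands the job in; it is judged then, once.
The state is a dict: "t": time; "q": joint angles; "dq": joint speeds; "joint_torque": joint torques, N m; "tool_pos": TCP position; "orientation": TCP orientation; "force": force on the tool from outside, world axes, zero at the start; "wrist_torque": the same for the moment, N m; "opening": finger opening in m; "gripper_force": force on a finger pad.
Only numpy, scipy, OpenCV 4.12 (cv2) and the standard library are available. Lean on these libraries where they do the work, as an engineer would, in place of code of your own. Each camera call takes 0.05 s, during which the arm holds its last target. There are 200 camera calls.

## Task

A colleague on the far side of the bench needs these four vessels in the order you see them now. Move all four from the grey cups on the aluminium rail into the wells of the white tray, one to a well, in reverse order: the vessel that is now at the left end of the rail, as seen from the robot, goes into the well at the right end of the tray, and so on along the row. Leave each standing upright on the floor of its well, and do not tip any of them over on the way.

Things in the scene. Friction and masses are not known exactly. Their poses are not given: they have to be found in the camera images.
- large_dropper: the larger amber dropper bottle with black cap and rubber bulb, 41 mm diameter, 120 mm tall, about 0.11 kg; loose. Its sides are straight from 5 to 56 mm above its foot, the shoulder narrows above. Origin: centre of its underside, z up along its axis
- small_dropper: the smaller amber dropper bottle with black cap and rubber bulb, 33 mm diameter, 98 mm tall, about 0.07 kg; loose. Its sides are straight from 5 to 41 mm above its foot, the shoulder narrows above. Origin: centre of its underside, z up along its axis
- spray: slim white spray bottle with white spray head, 33 mm diameter, 117 mm tall, about 0.05 kg; loose. Its sides are straight from 5 to 70 mm above its foot. Origin: centre of its underside, z up along its axis
- beaker: small clear glass beaker, open at the top, 51 mm diameter, 68 mm tall, about 0.05 kg; loose. Can be gripped across the outside (51 mm). Origin: centre of its underside, z up along its axis
- large_dropper_cup: fixed open square cup of plain grey plastic, 64 x 64 mm, 14 mm high, walls and floor 3 mm, standing on the rail: the one in which the larger dropper bottle stands at the start. It stays where it is when emptied. Origin: centre of its underside
- small_dropper_cup: fixed open square cup of plain grey plastic, 64 x 64 mm, 14 mm high, walls and floor 3 mm, standing on the rail: the one in which the smaller dropper bottle stands at the start. It stays where it is when emptied. Origin: centre of its underside
- spray_cup: fixed open square cup of plain grey plastic, 64 x 64 mm, 14 mm high, walls and floor 3 mm, standing on the rail: the one in which the spray bottle stands at the start. It stays where it is when emptied. Origin: centre of its underside
- beaker_cup: fixed open square cup of plain grey plastic, 64 x 64 mm, 14 mm high, walls and floor 3 mm, standing on the rail: the one in which the glass beaker stands at the start. It stays where it is when emptied. Origin: centre of its underside
- rail: fixed aluminium rail, 276 mm long (y), 70 mm wide (x), 8 mm thick, end stops 20 mm high, carrying the four grey cups in a row at y = +99, +33, -33 and -99 mm (shuffled); a vessel's foot is then 11 mm above the worktop. Origin: centre of its underside; +y along the row, roughly to the robot's left. Mind the yellow gas pipe across the back, 0.34 m up, 0.67 m ahead of the robot
- tray: fixed white plastic tray, 269 mm long (y; 291 mm over its end lips), 71 mm wide (x), 22 mm high, with four open wells in a row, centres at x = 0, y = +99, +33, -33 and -99 mm; each 61 mm square inside, walls 5 mm, floor 5 mm above the underside. It lies roughly left to right as seen from the robot. Origin: centre of its underside; +y along the row to the robot's left
Things that resemble listed ones, but are neither listed nor needed, are in the scene too. Leave any blue, purple or yellow look-alike of the beaker alone.

How it is judged:
At the end, for the whole second after the job is handed in: Each vessel stands upright (within 0.1 rad), at rest, on the floor of the tray well that mirrors its starting place on the rail (leftmost to rightmost, second from left to second from right, and so on), its centre within 16 mm of the well's centre along and across the tray (((y of large_dropper_cup in the frame of rail between 0.079 and 0.119 m and y of large_dropper in the frame of tray between -0.115 and -0.083 m) or (y of large_dropper_cup in the frame of rail between 0.013 and 0.053 m and y of large_dropper in the frame of tray between -0.049 and -0.017 m) or (y of large_dropper_cup in the frame of rail between -0.053 and -0.013 m and y of large_dropper in the frame of tray between 0.017 and 0.049 m) or (y of large_dropper_cup in the frame of rail between -0.119 and -0.079 m and y of large_dropper in the frame of tray between 0.083 and 0.115 m)) and x of large_dropper in the frame of tray between -0.016 and 0.016 m and z of large_dropper in the frame of tray between 0.002 and 0.009 m and angle between each of large_dropper, small_dropper, spray, beaker's own z axis and vertical below 0.1 rad and linear speed of each of large_dropper, small_dropper, spray, beaker below 0.02 m/s and ((y of small_dropper_cup in the frame of rail between 0.079 and 0.119 m and y of small_dropper in the frame of tray between -0.115 and -0.083 m) or (y of small_dropper_cup in the frame of rail between 0.013 and 0.053 m and y of small_dropper in the frame of tray between -0.049 and -0.017 m) or (y of small_dropper_cup in the frame of rail between -0.053 and -0.013 m and y of small_dropper in the frame of tray between 0.017 and 0.049 m) or (y of small_dropper_cup in the frame of rail between -0.119 and -0.079 m and y of small_dropper in the frame of tray between 0.083 and 0.115 m)) and x of small_dropper in the frame of tray between -0.016 and 0.016 m and z of small_dropper in the frame of tray between 0.002 and 0.009 m and ((y of spray_cup in the frame of rail between 0.079 and 0.119 m and y of spray in the frame of tray between -0.115 and -0.083 m) or (y of spray_cup in the frame of rail between 0.013 and 0.053 m and y of spray in the frame of tray between -0.049 and -0.017 m) or (y of spray_cup in the frame of rail between -0.053 and -0.013 m and y of spray in the frame of tray between 0.017 and 0.049 m) or (y of spray_cup in the frame of rail between -0.119 and -0.079 m and y of spray in the frame of tray between 0.083 and 0.115 m)) and x of spray in the frame of tray between -0.016 and 0.016 m and z of spray in the frame of tray between 0.002 and 0.009 m and ((y of beaker_cup in the frame of rail between 0.079 and 0.119 m and y of beaker in the frame of tray between -0.115 and -0.083 m) or (y of beaker_cup in the frame of rail between 0.013 and 0.053 m and y of beaker in the frame of tray between -0.049 and -0.017 m) or (y of beaker_cup in the frame of rail between -0.053 and -0.013 m and y of beaker in the frame of tray between 0.017 and 0.049 m) or (y of beaker_cup in the frame of rail between -0.119 and -0.079 m and y of beaker in the frame of tray between 0.083 and 0.115 m)) and x of beaker in the frame of tray between -0.016 and 0.016 m and z of beaker in the frame of tray between 0.002 and 0.009 m); the robot touches nothing.
It fails at once if the larger dropper bottle is tipped over (angle between large_dropper's own z axis and vertical above 0.7 rad).
It fails at once if the smaller dropper bottle is tipped over (angle between small_dropper's own z axis and vertical above 0.7 rad).
It fails at once if the spray bottle is tipped over (angle between spray's own z axis and vertical above 0.7 rad).
It fails at once if the beaker is tipped over (angle between beaker's own z axis and vertical above 0.7 rad).
It also fails if it takes over 115 s, if anything falls off the work surface, if the arm or the gripper's body presses on something with over 40 N, if the wrist force passes 120 N, or if a joint passes its speed limit or range.

## Working session

There is one attempt and no reset: what is moved stays moved. The work goes in short steps, Python scripts to look and compute and a tool call to move; the robot and the scene stay as the last step left them, time stands still between calls to the robot, and variables do not carry over. Pictures are saved under pics/ and viewed, at most 14 in all, crops included, and the job is handed in when it is done.

Besides the shell and the picture viewer there is one more tool, called after "Call:" in YAML: its name, and indented under it one key for each argument. play_rows: Moves the arm, as the interface text tells. Its arguments: {"type":"object","properties":{"deltas":{"type":"array"},"newtons":{"type":"number"}},"required":["deltas"]}

```bash
mkdir -p pics && ls && cat > h.py <<'E'
import numpy as np, cv2
from scipy.spatial.transform import Rotation as R
from plant import robot
def rot(c):
    r=np.array(c["rotation"],float)
    return r if r.shape==(3,3) else R.from_rotvec(r).as_matrix()
def ray(c,uv):
    p=cv2.undistortPoints(np.array(uv,float).reshape(-1,1,2),np.array(c["mtx"],float),np.array(c["D"],float)).reshape(-1,2)
    d=np.c_[p[:,0],-p[:,1],-np.ones(len(p))]
    return np.array(c["eye"],float),d@rot(c).T
def plane(c,uv,z):
    e,d=ray(c,uv); return e+d*((z-e[2])/d[:,2])[:,None]
def proj(c,P):
    q=(np.atleast_2d(P)-np.array(c["eye"]))@rot(c)*[1,-1,-1]
    return cv2.projectPoints(q,np.zeros(3),np.zeros(3),np.array(c["mtx"],float),np.array(c["D"],float))[0].reshape(-1,2)
E
python3 - <<'E'
from h import *
for n in("side","top"):
    c=robot.read_camera(n); cv2.imwrite(f"pics/{n}0.png",c["pixels"]); print(n,c["eye"],rot(c).round(3).tolist(),c["mtx"],c["D"])
s=robot.read_state();print(s["t"],s["tool_pos"],s["orientation"],R.from_rotvec(s["orientation"]).as_matrix().round(3))
E
```

```text
pics
side [0.23190466 1.02928982 0.84028022] [[-0.963, 0.158, -0.217], [-0.269, -0.593, 0.759], [-0.008, 0.79, 0.614]] [[372.52884656   0.         263.88167212]
 [  0.         372.52884656 189.04033985]
 [  0.           0.           1.        ]] [-0.09873896  0.          0.          0.          0.        ]
top [0.23402198 0.06368096 1.32465578] [[0.014, 0.98, -0.199], [-1.0, 0.013, -0.007], [-0.004, 0.199, 0.98]] [[459.54596256   0.         257.24528587]
 [  0.         459.54596256 186.24697915]
 [  0.           0.           1.        ]] [-0.02444981  0.          0.          0.          0.        ]
0.1 [ 0.13427785 -0.58420885  0.19329417] [-3.11992472e+00 -3.53720713e-01  3.25395431e-05] [[ 0.975  0.224 -0.   ]
 [ 0.224 -0.975  0.002]
 [ 0.    -0.002 -1.   ]]
```

View pics/side0.png

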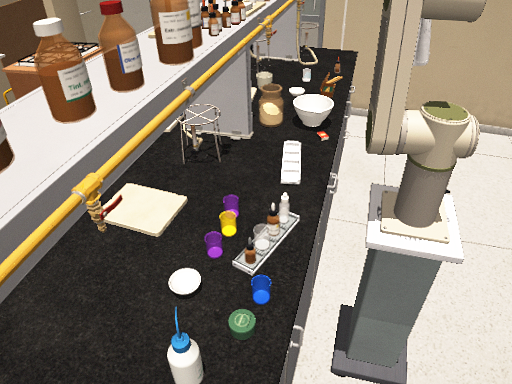

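View pics/top0.png

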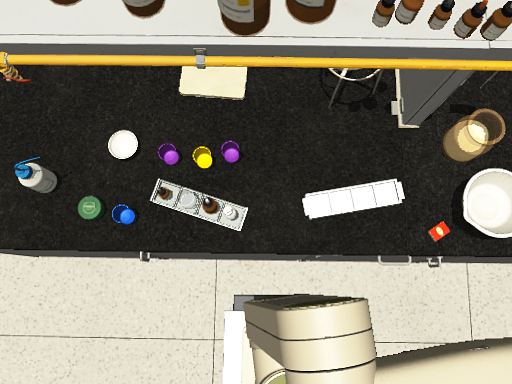

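The top view has the rail at px (150–248, 178–230) and the tray at (302–405, 180–218). The rail vessels, left to right, look like amber dropper (165,192), clear beaker (187,200), amber dropper (209,205) and white spray (231,212). The blue (124,214), purple (169,155; 231,152) and yellow (204,157) beakers are look-alikes and will be left alone. I'll confirm the vessels in one enlarged crop.

```bash
python3 - <<'E'
from h import *
t=cv2.imread("pics/top0.png");s=cv2.imread("pics/side0.png")
a=cv2.resize(t[165:245,140:260],None,fx=4.5,fy=4.5,interpolation=cv2.INTER_CUBIC)[:, :400*2]
a=cv2.resize(t[170:240,145:255],(440,280),interpolation=cv2.INTER_CUBIC)
b=cv2.resize(s[185:275,225:310],(340,360),interpolation=cv2.INTER_CUBIC)
o=np.zeros((580,800,3),np.uint8);o[:280,:440]=a;o[:360,450:790]=b
o[290:290+280,:440]=cv2.resize(t[165:235,295:405],(440,280),interpolation=cv2.INTER_CUBIC)
cv2.imwrite("pics/crop0.png",o)
c=robot.read_camera("top")
# tray: white blob
g=cv2.cvtColor(t,cv2.COLOR_BGR2GRAY)
m=np.zeros_like(g);m[170:225,298:410]=(g[170:225,298:410]>110)*255
k=max(cv2.findContours(m,0,2)[0],key=cv2.contourArea);r=cv2.minAreaRect(k);print("tray",r)
B=cv2.boxPoints(r);P=plane(c,B,0.022);print(P.round(4).tolist(),P.mean(0),np.linalg.norm(P-np.roll(P,1,0),axis=1))
m=np.zeros_like(g);m[174:235,145:252]=(g[174:235,145:252]>70)*255
m=cv2.morphologyEx(m,cv2.MORPH_CLOSE,np.ones((5,5)))
k=max(cv2.findContours(m,0,2)[0],key=cv2.contourArea);r=cv2.minAreaRect(k);print("rail",r)
B=cv2.boxPoints(r);P=plane(c,B,0.015);print(P.round(4).tolist(),P.mean(0),np.linalg.norm(P-np.roll(P,1,0),axis=1))
E
```

```text
tray ((352.8953552246094, 198.38937377929688), (26.189390182495117, 101.54725646972656), 80.27242279052734)
[[0.4769, -0.0529, 0.022], [0.5315, -0.3444, 0.022], [0.4556, -0.3535, 0.022], [0.4023, -0.0652, 0.022]] [ 0.46657995 -0.20399688  0.022     ] [0.07565852 0.29648852 0.07647367 0.29315539]
rail ((198.4500274658203, 204.14999389648438), (96.44947814941406, 25.298221588134766), 18.434947967529297)
[[0.4521, 0.3862, 0.015], [0.5236, 0.3671, 0.015], [0.4371, 0.0977, 0.015], [0.3676, 0.1192, 0.015]] [0.44510563 0.24254199 0.015     ] [0.28002062 0.07398553 0.28293664 0.07278568]
```

View pics/crop0.png

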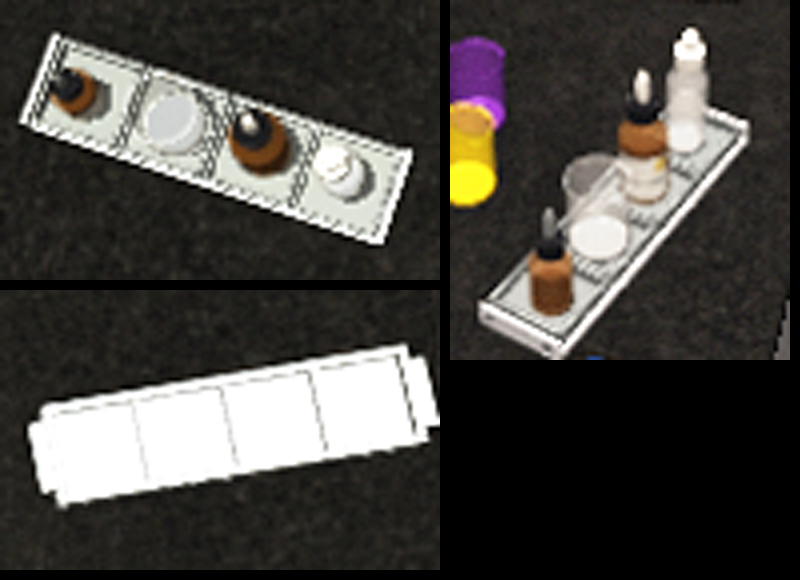

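```bash
python3 - <<'E'
from h import *
C={n:robot.read_camera(n) for n in("top","side")}
rows={}
for n,(x0,x1,y0,y1) in {"top":(150,250,176,232),"side":(230,302,192,272)}.items():
    c=C[n];im=c["pixels"].astype(int)
    am=((im[...,2]>1.5*im[...,0])&(im[...,2]-im[...,0]>25)).astype(np.uint8)
    w=np.zeros_like(am);w[y0:y1,x0:x1]=am[y0:y1,x0:x1]
    N,l,st,ce=cv2.connectedComponentsWithStats(w)
    for i in range(1,N):
        if st[i,4]<15: continue
        v,u=np.nonzero(l==i);uv=np.r_[np.c_[u-.4,v],np.c_[u+.4,v]]
        e,d=ray(c,uv);az=np.arctan2(d[:,1],d[:,0]);print(n,st[i],ce[i].round(1),np.degrees([az.min(),az.max()]).round(2))
        rows.setdefault(n,[]).append((az.min()+az.max())/2)
    s=7.5 if n=="side" else 8
    a=cv2.resize(c["pixels"][y0:y1,x0:x1],None,fx=s,fy=s,interpolation=cv2.INTER_CUBIC)
    for k in range(x0,x1,10): cv2.putText(a,str(k),(int((k-x0+.5)*s)-10,10),0,.35,(0,255,0));cv2.line(a,(int((k-x0+.5)*s),12),(int((k-x0+.5)*s),18),(0,255,0))
    for k in range(y0,y1,10): cv2.putText(a,str(k),(0,int((k-y0+.5)*s)+4),0,.35,(0,255,0))
    cv2.imwrite(f"pics/z_{n}.png",a);print(a.shape)
E
```

```text
top [157 187  12  12  59] [163.9 193.4] [46.76 51.72]
top [202 198  16  16 121] [210.5 207.1] [30.3  39.66]
(448, 800, 3)
side [230 211   7  26 151] [232.6 223.9] [-68.24 -66.56]
side [267 215  12  13 109] [273.  219.8] [-77.03 -74.54]
side [244 248  12  16 147] [249.8 255.5] [-71.99 -69.34]
(600, 540, 3)
```

View pics/z_top.png

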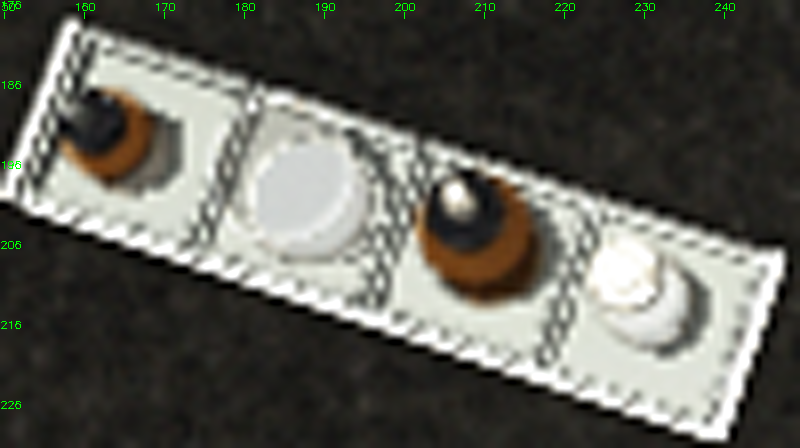

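View pics/z_side.png

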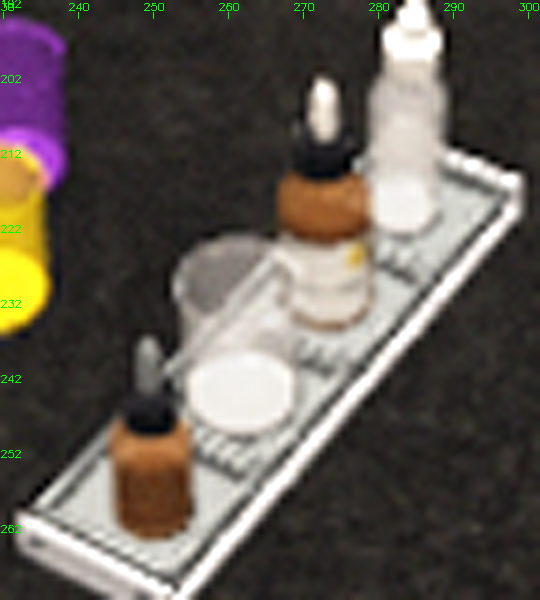

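The crops confirm, left to right: small dropper (top 163,192), clear beaker (188,200), large dropper (209,205) and spray (230,211). The droppers' widths differ, and only this beaker is clear and stands in a grey cup. Next I'll fix their xy positions.

```bash
python3 - <<'E'
from h import *
T=robot.read_camera("top");S=robot.read_camera("side")
f=lambda x,y:(150+x/8-.5,176+y/8-.5)
g=lambda x,y:(230+x/7.5-.5,192+y/7.5-.5)
# clicks: symmetric points on each silhouette axis
D={"small":([f(97,122),f(112,134)],[g(150,410),g(152,500)]),
 "beaker":([f(304,189),f(310,200)],[g(241,390),g(240,285)]),
 "large":([f(465,210),f(485,250)],[g(323,150),g(325,205),g(326,280)]),
 "spray":([f(625,270),f(645,293)],[g(413,45),g(408,120),g(402,205)])}
def az(c,p):
    e,d=ray(c,p);a=np.arctan2(d[:,1],d[:,0]);return e,a
yr=np.radians(-17.7);o=np.array([0.4451,0.2425])
Rm=np.array([[np.cos(yr),-np.sin(yr)],[np.sin(yr),np.cos(yr)]])
for n,(a,b) in D.items():
    e1,a1=az(T,a);e2,a2=az(S,b);A=a1.mean();B=a2.mean()
    M=np.array([[np.sin(A),-np.cos(A)],[np.sin(B),-np.cos(B)]])
    p=np.linalg.solve(M,[M[0]@e1[:2],M[1]@e2[:2]])
    print(n,np.degrees(a1).round(2),np.degrees(a2).round(2),p.round(4),"in rail",(Rm.T@(p-o)).round(4))
print("beaker disc",plane(S,[g(241,390)],.014),plane(T,[f(312,204)],.014))
print("spray foot side",plane(S,[g(402,205)],.014),"small foot",plane(S,[g(152,515)],.011),"large",plane(S,[g(328,307)],.011))
# rail & tray corners by side view
print("rail corners side z.02:",plane(S,[g(25,520),g(180,590),g(520,182)],.02).round(4).tolist())
print("rail corners top z.02:",plane(T,[f(70,20),f(8,197),f(728,437),f(780,255)],.02).round(4).tolist())
for i in(.099,.033,-.033,-.099): print("cup",o+Rm@[0,i])
E
```

```text
small [49.07 49.  ] [-70.72 -70.65] [0.4736 0.3396] in rail [-0.0024  0.1012]
beaker [43.06 43.26] [-73.42 -73.44] [0.457  0.2727] in rail [0.0021 0.0324]
large [34.81 35.26] [-75.77 -75.84 -75.88] [0.4393 0.2076] in rail [ 0.0051 -0.035 ]
spray [25.32 24.44] [-78.12 -78.06 -77.97] [0.4182 0.1491] in rail [ 0.0028 -0.0972]
beaker disc [[0.45820444 0.26920112 0.014     ]] [[0.45360391 0.27086084 0.014     ]]
spray foot side [[0.42062704 0.1438784  0.014     ]] small foot [[0.47417429 0.34009446 0.011     ]] large [[0.43679053 0.21061606 0.011     ]]
rail corners side z.02: [[0.518, 0.3629, 0.02], [0.4504, 0.3803, 0.02], [0.3727, 0.1225, 0.02]]
rail corners top z.02: [[0.5193, 0.3612, 0.02], [0.4536, 0.3799, 0.02], [0.3707, 0.1183, 0.02], [0.4364, 0.101, 0.02]]
cup [0.47519927 0.33681349]
cup [0.45513309 0.27393783]
cup [0.43506691 0.21106217]
cup [0.41500073 0.14818651]
```

Call:
play_rows:
  deltas: [0, 0, 0, -6.6, 93, 0, 0, 0, -6.6, 93, 0, 0, 0, -6.6, 93, 0, 0, 0, -6.6, 93, 0, 0, 0, -6.6, 93, 0, 0, 0, -6.6, 93, 0, 0, 0, -6.6, 93, 0, 0, 0, -6.6, 93, 0, 0, 0, -6.6, 93]
  newtons: 12

```text
t: 1.1
tool_pos: [0.1343, -0.5847, 0.1942]
orientation: [-2.531, -1.861, -0.0]
force: [0.5, -0.7, 0.4]
opening: 0.093
gripper_force: 0.0
```

```bash
cat >> h.py <<'E'
V={"spray":(.4185,.147),"large":(.438,.209),"beaker":(.456,.2715),"small":(.474,.339)}
W={"spray":(.450,-.108),"large":(.462,-.1725),"beaker":(.474,-.2375),"small":(.486,-.302)}
def go(x,y,z,yaw=None):
    "total tool-frame shift in mm to a point and turn about tool z in deg so that tool y has world angle yaw"
    s=robot.read_state();M=R.from_rotvec(s["orientation"]).as_matrix()
    a=np.degrees(np.arctan2(M[1,1],M[0,1]))
    d=M.T@(np.array([x,y,z])-s["tool_pos"])*1e3
    print("t",round(s["t"],2),"pos",np.round(s["tool_pos"],4),"yawy",round(a,2),"tilt",np.round(M[:2,2],4),"open",round(s["opening"],4),"shift",d.round(1),"turn",None if yaw is None else round(a-yaw,2),"q",np.round(s["q"],2))
E
python3 -c "
from h import *
go(.45,-.15,.193,-17.65);go(*V['spray'],.193)"
```

```text
t 1.1 pos [ 0.1343 -0.5847  0.1942] yawy -17.34 tilt [0.     0.0001] open 0.093 shift [509.1 171.8   1.3] turn 0.31 q [-1.43  0.13  1.49  0.    1.52 -1.13]
t 1.1 pos [ 0.1343 -0.5847  0.1942] yawy -17.34 tilt [0.     0.0001] open 0.093 shift [783.2  53.2   1.3] turn None q [-1.43  0.13  1.49  0.    1.52 -1.13]
```

Call:
play_rows:
  deltas: [37, 13, 0, 0, 93, 37, 13, 0, 0, 93, 37, 13, 0, 0, 93, 37, 13, 0, 0, 93, 37, 13, 0, 0, 93, 37, 13, 0, 0, 93, 37, 13, 0, 0, 93, 37, 13, 0, 0, 93, 37, 13, 0, 0, 93, 37, 13, 0, 0.3, 93]

```text
t: 1.93
tool_pos: [0.3713, -0.27, 0.1945]
orientation: [2.54, 1.847, 0.0]
force: [0.8, 0.3, -0.4]
opening: 0.0929
gripper_force: 0.0
```

Call:
play_rows:
  deltas: [37, 13, 0, 0, 93, 37, 13, 0, 0, 93, 37, 13, 0, 0, 93, 37, -13, 0, 0, 93, 37, -13, 0, 0, 93, 37, -13, 0, 0, 93, 37, -13, 0, 0, 93, 37, -13, 0, 0, 93, 37, -13, 0, 0, 93, 37, -13, 0, 0, 93]

```text
t: 2.77
tool_pos: [0.4347, 0.0982, 0.1946]
orientation: [2.541, 1.847, 0.001]
force: [0.4, 0.2, 0.1]
opening: 0.0931
gripper_force: 0.0
```

```bash
python3 -c "
from h import *
go(*V['spray'],.193,-17.65)"
```

```text
t 2.77 pos [0.4347 0.0982 0.1946] yawy -17.97 tilt [0.0009 0.0001] open 0.0931 shift [ 41.4 -30.5   1.6] turn -0.32 q [ 0.11 -0.3   1.89 -0.    1.55  0.42]
```

Call:
play_rows:
  deltas: [20, -14, 0, 0, 93, 20, -14, 0, 0, 93, 0, 0, 0, 0, 93, 0, 0, 0, 0, 93]

```text
t: 3.1
tool_pos: [0.4205, 0.1439, 0.1943]
orientation: [2.538, 1.851, 0.0]
force: [1.3, -1.7, 0.6]
opening: 0.0928
gripper_force: 0.0
```

```bash
python3 -c "
from h import *
go(*V['spray'],.051,-17.65)
c=robot.read_camera('side');t=robot.read_camera('top')
o=np.hstack([cv2.resize(c['pixels'][150:280,215:325],(440,520)),cv2.resize(t['pixels'][150:250,150:240],(350,390)).repeat(1,0)[:390].copy() if 0 else cv2.copyMakeBorder(cv2.resize(t['pixels'][150:250,150:240],(350,390)),0,130,0,0,0)])
cv2.imwrite('pics/a1.png',o)"
```

```text
t 3.1 pos [0.4205 0.1439 0.1943] yawy -17.8 tilt [ 0.0002 -0.0001] open 0.0928 shift [  2.3  -2.9 143.3] turn -0.15 q [ 0.21 -0.3   1.9  -0.    1.55  0.53]
```

View pics/a1.png

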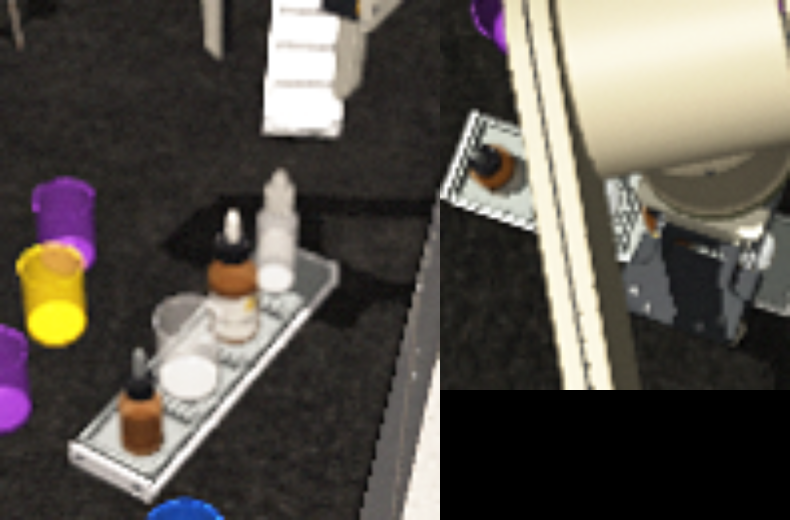

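The picture shows the fingers straddling the spray bottle, with tips near (269,165) and (302,172) in side px and the bottle head between them at (285,193). I'm descending and gripping.

Call:
play_rows:
  deltas: [2, -3, 20, 0, 93, 0, 0, 25, 0, 93, 0, 0, 25, 0, 93, 0, 0, 25, 0, 93, 0, 0, 25, 0, 93, 0, 0, 15, 0, 93, 0, 0, 8, 0, 93, 0, 0, 0, 0, 93]

```text
t: 3.87
tool_pos: [0.4174, 0.1445, 0.0493]
orientation: [-2.542, -1.844, 0.005]
force: [0.2, 0.7, 0.5]
opening: 0.0935
gripper_force: 0.0
```

Call:
play_rows:
  deltas: [0, 0, 0, 0, 60, 0, 0, 0, 0, 40, 0, 0, 0, 0, 20, 0, 0, 0, 0, 20, 0, 0, 0, 0, 20, 0, 0, 0, 0, 20, 0, 0, 0, 0, 20, 0, 0, 0, 0, 20]
  newtons: 12

```text
t: 4.53
tool_pos: [0.4186, 0.1459, 0.0514]
orientation: [2.541, 1.848, 0.0]
force: [-0.2, -0.2, 0.9]
opening: 0.0442
gripper_force: 0.0
```

```bash
python3 -c "
from h import *
go(*V['spray'],.051,-17.65);print(robot.read_state()['gripper_force'])"
```

```text
t 4.53 pos [0.4186 0.1459 0.0514] yawy -17.95 tilt [0.0002 0.    ] open 0.0442 shift [ 1.  -0.5  0.4] turn -0.3 q [ 0.22 -0.18  2.07 -0.    1.26  0.53]
0.0
```

Call:
play_rows:
  deltas: [0, 0, 0, 0, 20, 0, 0, 0, 0, 20, 0, 0, 0, 0, 20, 0, 0, 0, 0, 20, 0, 0, 0, 0, 20]

```text
t: 4.95
tool_pos: [0.4186, 0.1459, 0.0512]
orientation: [-2.541, -1.847, 0.0]
force: [-0.2, -0.4, -0.9]
opening: 0.0315
gripper_force: 12.0
```

Call:
play_rows:
  deltas: [0, 0, -5, 0, 20, 0, 0, -15, 0, 20, 0, 0, -25, 0, 20, 0, 0, -30, 0, 20, 0, 0, -30, 0, 20, 0, 0, -25, 0, 20, 0, 0, -15, 0, 20, 0, 0, 0, 0, 20]

```text
t: 5.62
tool_pos: [0.4209, 0.1464, 0.2009]
orientation: [2.539, 1.846, 0.01]
force: [0.9, -0.3, -0.0]
opening: 0.0315
gripper_force: 12.0
```

```bash
python3 -c "
from h import *
go(.45,-.108,.196,10.5)
t=robot.read_camera('side')
cv2.imwrite('pics/a2.png',cv2.resize(t['pixels'][120:270,215:335],(480,600)))"
```

```text
t 5.62 pos [0.4209 0.1464 0.2009] yawy -17.96 tilt [0.007  0.0016] open 0.0315 shift [-233.   106.1    4.7] turn -28.46 q [ 0.22 -0.31  1.89  0.    1.55  0.53]
```

View pics/a2.png

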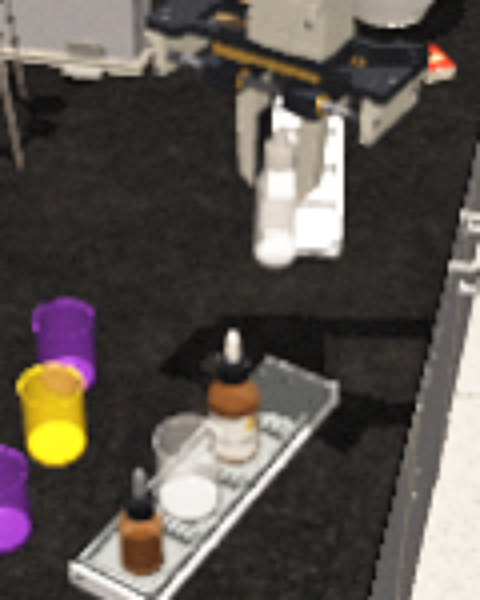

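The spray bottle is held upright, with its foot at crop (275,255). I'm carrying it to the left well.

Call:
play_rows:
  deltas: [-13, 6, 0, 0, 20, -26, 12, 0, 0, 20, -26, 12, 0, 0, 20, -26, 12, 0, 0, 20, -26, 12, 0, 0, 20, -26, 12, 0, 0, 20, -26, 12, 0, 0, 20, -26, 12, 0, 0, 20, -26, 12, 0, 0, 20, -12, 4, 0, 0, 20]

```text
t: 6.5
tool_pos: [0.4466, -0.1111, 0.1942]
orientation: [-2.541, -1.844, 0.003]
force: [0.7, -0.0, -1.1]
opening: 0.0319
gripper_force: 12.0
```

Call:
play_rows:
  deltas: [0, 0, 0, -4, 20, 0, 0, 0, -6, 20, 0, 0, 0, -6, 20, 0, 0, 0, -6, 20, 0, 0, 0, -4.5, 20, 0, 0, 0, -2, 20, 0, 0, 0, 0, 20, 0, 0, 0, 0, 20]

```text
t: 7.17
tool_pos: [0.4468, -0.1082, 0.1947]
orientation: [-2.008, -2.413, 0.001]
force: [-0.4, -0.5, -0.6]
opening: 0.0314
gripper_force: 12.0
```

```bash
python3 -c "
from h import *
go(*W['spray'],.046,10.5)
t=robot.read_camera('side');s=robot.read_camera('top')
a=np.zeros((600,800,3),np.uint8);a[:,:400]=cv2.resize(t['pixels'][90:210,245:325],(400,600),interpolation=2);a[:400,400:]=cv2.resize(s['pixels'][150:250,310:410],(400,400),interpolation=2)
cv2.imwrite('pics/a3.png',a)
w=np.array([[*W[k],.022] for k in W]);print(proj(t,w).round(1).tolist(),proj(s,w).round(1).tolist())"
```

```text
t 7.17 pos [ 0.4468 -0.1082  0.1947] yawy 10.45 tilt [-0.0022  0.0008] open 0.0314 shift [ -0.6   3.5 148.7] turn -0.05 q [-0.35 -0.26  1.86  0.    1.54 -0.53]
[[290.8, 172.5], [291.3, 162.9], [291.8, 153.9], [292.3, 145.6]] [[319.9, 203.5], [342.2, 199.7], [364.7, 195.9], [386.9, 192.1]]
```

View pics/a3.png

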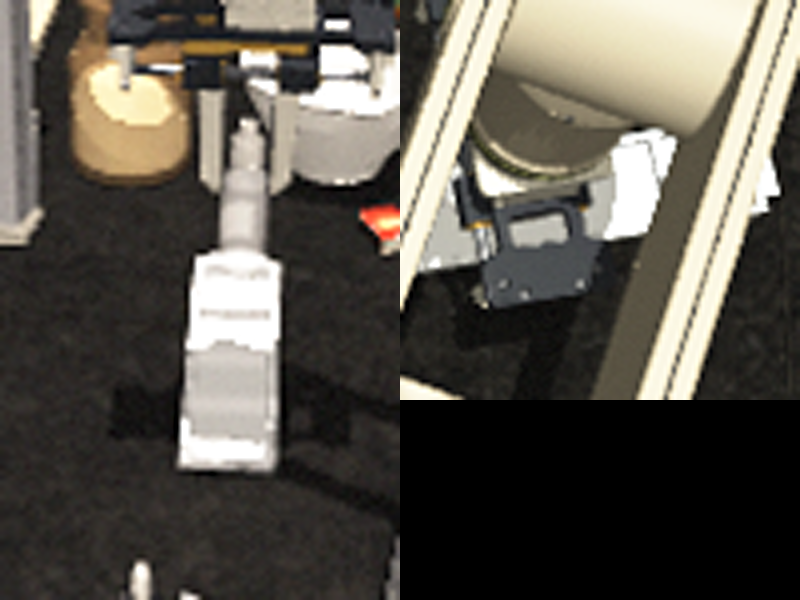

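The spray hangs upright over the tray. Its near end is at crop (180–280, 437–467), which agrees with the projected well centre within about 1 px. I'm lowering it.

Call:
play_rows:
  deltas: [0, 3.5, 15, 0, 20, 0, 0, 25, 0, 20, 0, 0, 30, 0, 20, 0, 0, 30, 0, 20, 0, 0, 20, 0, 20, 0, 0, 12, 0, 20, 0, 0, 8, 0, 20, 0, 0, 4, 0, 20, 0, 0, 3, 0, 20, 0, 0, 1, 0, 20]

```text
t: 8.1
tool_pos: [0.4518, -0.1081, 0.049]
orientation: [2.007, 2.415, 0.001]
force: [0.7, 0.1, -0.7]
opening: 0.0317
gripper_force: 12.0
```

Call:
play_rows:
  deltas: [0, 0, 0, 0, 20, 0, 0, 0, 0, 40, 0, 0, 0, 0, 50, 0, 0, 0, 0, 60, 0, 0, 0, 0, 70, 0, 0, 0, 0, 80, 0, 0, 0, 0, 93, 0, 0, 0, 0, 93, 0, 0, 0, 0, 93, 0, 0, 0, 0, 93]

```text
t: 8.93
tool_pos: [0.451, -0.1078, 0.0482]
orientation: [-2.008, -2.416, 0.0]
force: [0.3, -0.2, 1.0]
opening: 0.0871
gripper_force: 0.0
```

```bash
python3 -c "
from h import *
go(*W['spray'],.046,10.5)"
```

```text
t 8.93 pos [ 0.451  -0.1078  0.0482] yawy 10.54 tilt [-0.0001  0.0001] open 0.0871 shift [-0.  -1.   2.2] turn 0.04 q [-0.35 -0.12  2.01  0.    1.25 -0.53]
```

Call:
play_rows:
  deltas: [0, 0, -10, 0, 93, 0, 0, -25, 0, 93, 0, 0, -30, 0, 93, 0, 0, -30, 0, 93, 0, 0, -30, 0, 93, 0, 0, -20, 0, 93, 20, 0, 0, 4.5, 93, 20, 0, 0, 6, 93, 20, 0, 0, 6, 93, 20, 0, 0, 6, 93]

```text
t: 9.77
tool_pos: [0.4472, -0.0277, 0.1944]
orientation: [2.446, 1.97, 0.001]
force: [-0.0, -0.5, 0.6]
opening: 0.0929
gripper_force: 0.0
```

Call:
play_rows:
  deltas: [20, 0, 0, 6, 93, 37, 0, 0, 0, 93, 37, 0, 0, 0, 93, 37, 0, 0, 0, 93, 37, 0, 0, 0, 93, 37, 0, 0, 0, 93, 0, 0, 0, 0, 93]

```text
t: 10.35
tool_pos: [0.5091, 0.1727, 0.1936]
orientation: [-2.536, -1.851, -0.003]
force: [0.9, -0.5, -0.2]
opening: 0.0926
gripper_force: 0.0
```

```bash
python3 -c "
from h import *
go(*V['large'],.193,-17.65)
t=robot.read_camera('top');s=robot.read_camera('side');I=np.zeros((600,800,3),np.uint8)
I[:400]=cv2.resize(t['pixels'][160:235,280:430],(800,400),interpolation=2)
I[400:,:300]=cv2.resize(s['pixels'][130:190,250:340],(300,200),interpolation=2)
w=np.array([[*W[k],.022] for k in W]);print(proj(t,w).round(1).tolist())
cv2.imwrite('pics/a4.png',I)"
```

```text
t 10.35 pos [0.5091 0.1727 0.1936] yawy -17.73 tilt [0.0003 0.0024] open 0.0926 shift [ 12.9 -78.8   0.7] turn -0.08 q [ 0.23 -0.04  1.66  0.    1.52  0.54]
[[319.9, 203.5], [342.2, 199.7], [364.7, 195.9], [386.9, 192.1]]
```

View pics/a4.png

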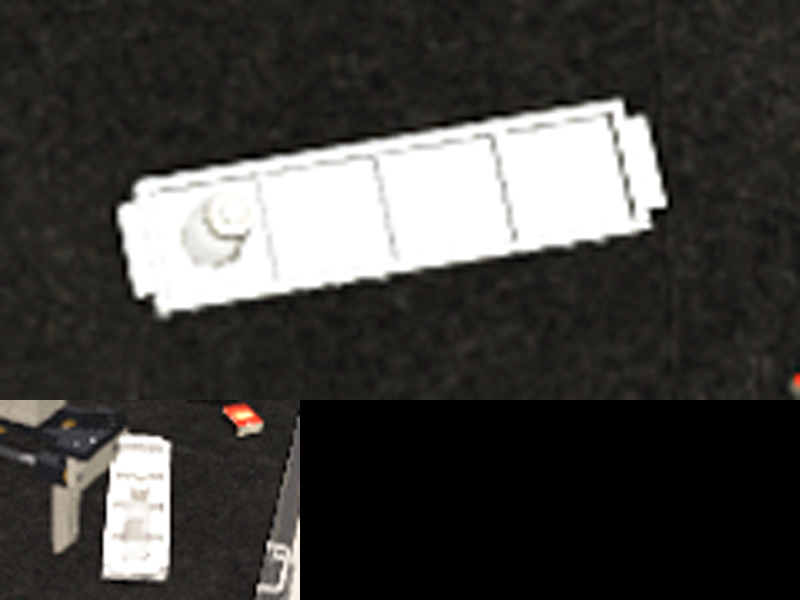

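The spray stands upright in the leftmost well, with its foot at crop (210,238) against the predicted centre (215,232), so it is about 3 mm off at most. The divider lines at crop x 268, 385 and 504 confirm the well positions. Next is the large dropper.

Call:
play_rows:
  deltas: [3, -20, 0, 0, 93, 4, -30, 0, 0, 93, 4, -20, 0, 0, 93, 2, -9, 0, 0, 93, 0, 0, 0, 0, 93, 0, 0, 0, 0, 93]

```text
t: 10.95
tool_pos: [0.4379, 0.2032, 0.1939]
orientation: [2.54, 1.847, 0.002]
force: [-0.3, 0.1, 0.0]
opening: 0.093
gripper_force: 0.0
```

```bash
python3 -c "
from h import *
go(*V['large'],.050,-17.65)"
```

```text
t 10.95 pos [0.4379 0.2032 0.1939] yawy -17.97 tilt [ 0.0015 -0.0001] open 0.093 shift [  5.5  -1.9 143.9] turn -0.32 q [ 0.33 -0.19  1.81 -0.    1.53  0.64]
```

Call:
play_rows:
  deltas: [5, -2, 0, 0, 93, 0, 0, 20, 0, 93, 0, 0, 25, 0, 93, 0, 0, 25, 0, 93, 0, 0, 25, 0, 93, 0, 0, 25, 0, 80, 0, 0, 15, 0, 70, 0, 0, 8, 0, 60, 0, 0, 0, 0, 30, 0, 0, 0, 0, 30]

```text
t: 11.78
tool_pos: [0.4376, 0.2091, 0.0505]
orientation: [2.542, 1.847, -0.0]
force: [-0.3, 0.2, 0.0]
opening: 0.0646
gripper_force: 0.0
```

Call:
play_rows:
  deltas: [0, 0, 0, 0, 30, 0, 0, 0, 0, 30, 0, 0, 0, 0, 30, 0, 0, 0, 0, 30, 0, 0, 0, 0, 30, 0, 0, 0, 0, 30, 0, 0, 0, 0, 30, 0, 0, 0, 0, 30]
  newtons: 15

```text
t: 12.45
tool_pos: [0.4378, 0.2095, 0.051]
orientation: [2.541, 1.847, 0.003]
force: [1.4, 0.2, 5.0]
opening: 0.0331
gripper_force: 15.0
```

```bash
python3 -c "
from h import *
go(*V['large'],.050,-17.65);print(robot.read_state()['gripper_force'])"
```

```text
t 12.45 pos [0.4378 0.2095 0.051 ] yawy -17.96 tilt [0.0017 0.0004] open 0.0331 shift [-0.4  0.3  1. ] turn -0.31 q [ 0.34 -0.06  1.96 -0.    1.25  0.65]
14.990363373071887
```

The opening is 33 mm where 41 mm was expected, so I'll look before lifting.

```bash
python3 -c "
from h import *
t=robot.read_camera('side')
cv2.imwrite('pics/a5.png',cv2.resize(t['pixels'][150:275,225:325],(480,600),interpolation=2))
print(proj(t,[[.438,.209,z] for z in(.011,.05,.131)]).round(1).tolist())
im=t['pixels'].astype(int);am=((im[...,2]>1.5*im[...,0])&(im[...,2]-im[...,0]>25))
for n,(x0,x1,y0,y1) in {'third':(262,285,205,240),'first':(243,260,245,270)}.items():
    v,u=np.nonzero(am[y0:y1,x0:x1]);print(n,u.min()+x0,u.max()+x0,v.min()+y0,v.max()+y0)
    e,d=ray(t,np.c_[u+x0,v+y0]);a=np.arctan2(d[:,1],d[:,0]);D=np.hypot(.21,.82) if n=='third' else np.hypot(.24,.69)
    print('width mm',1e3*(a.max()-a.min())*D)
"
```

```text
[[273.0, 232.0], [273.1, 223.0], [273.3, 202.9]]
third 267 282 205 235
width mm 44.785438574104276
first 244 255 248 263
width mm 31.52617058534956
```

View pics/a5.png

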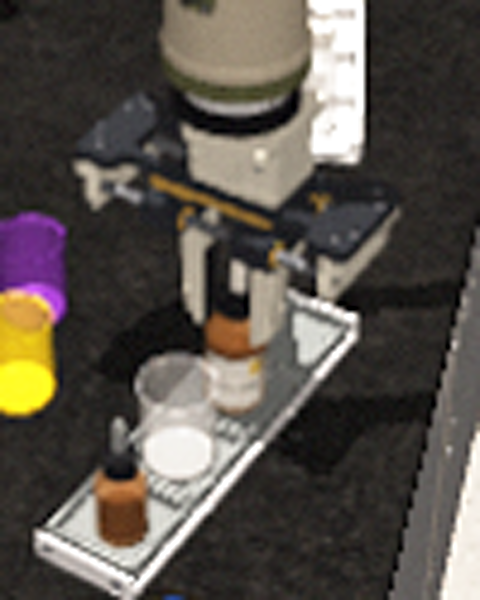

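The bottle is upright in place, with its foot at crop (236,398), but the pads are on the sloped shoulder. I'll open, go a few mm lower in steps while watching the force, and regrip.

Call:
play_rows:
  deltas: [0, 0, 0, 0, 60, 0, 0, 0, 0, 60, 0, 0, 0, 0, 60, 0, 0, 0, 0, 60, 0, 0, 0, 0, 60, 0, 0, 2, 0, 60, 0, 0, 1, 0, 60, 0, 0, 0, 0, 60]

```text
t: 13.17
tool_pos: [0.4366, 0.2091, 0.0467]
orientation: [-2.541, -1.847, 0.001]
force: [0.4, 0.2, -0.1]
opening: 0.0599
gripper_force: 0.0
```

Call:
play_rows:
  deltas: [0, 0, 1, 0, 60, 0, 0, 1, 0, 60, 0, 0, 0, 0, 60]

```text
t: 13.42
tool_pos: [0.4369, 0.2092, 0.045]
orientation: [-2.541, -1.847, 0.0]
force: [0.4, -0.2, 0.5]
opening: 0.06
gripper_force: 0.0
```

Call:
play_rows:
  deltas: [0, 0, 0, 0, 30, 0, 0, 0, 0, 30, 0, 0, 0, 0, 30, 0, 0, 0, 0, 30, 0, 0, 0, 0, 30, 0, 0, 0, 0, 30, 0, 0, 0, 0, 30]
  newtons: 15

```text
t: 14.0
tool_pos: [0.4373, 0.2093, 0.0454]
orientation: [2.541, 1.847, 0.001]
force: [0.3, 0.0, 1.6]
opening: 0.0374
gripper_force: 14.5
```

Call:
play_rows:
  deltas: [0, 0, 0, 0, 60, 0, 0, 0, 0, 60, 0, 0, 0, 0, 60, 0, 0, 0, 0, 60, 0, 0, 1, 0, 60, 0, 0, 1, 0, 60, 0, 0, 0, 0, 60]

```text
t: 14.58
tool_pos: [0.4368, 0.2092, 0.0429]
orientation: [-2.541, -1.847, 0.001]
force: [-0.2, 0.1, 0.9]
opening: 0.0599
gripper_force: 0.0
```

Call:
play_rows:
  deltas: [0, 0, 1, 0, 60, 0, 0, 1, 0, 60, 0, 0, 0, 0, 60]

```text
t: 14.83
tool_pos: [0.4368, 0.2092, 0.0409]
orientation: [-2.541, -1.847, 0.001]
force: [-0.5, -0.2, -0.2]
opening: 0.0596
gripper_force: 0.0
```

Call:
play_rows:
  deltas: [0, 0, 0, 0, 30, 0, 0, 0, 0, 30, 0, 0, 0, 0, 30, 0, 0, 0, 0, 30, 0, 0, 0, 0, 30, 0, 0, 0, 0, 30, 0, 0, 0, 0, 30]

```text
t: 15.42
tool_pos: [0.4373, 0.2092, 0.0414]
orientation: [2.541, 1.847, 0.001]
force: [1.4, 0.2, 0.3]
opening: 0.0388
gripper_force: 15.0
```

Call:
play_rows:
  deltas: [0, 0, 0, 0, 30, 0, 0, -2, 0, 30, 0, 0, -3, 0, 30, 0, 0, -5, 0, 30, 0, 0, 0, 0, 30, 0, 0, 0, 0, 30]
  newtons: 20

```text
t: 15.92
tool_pos: [0.4373, 0.2094, 0.0517]
orientation: [2.541, 1.847, 0.001]
force: [0.1, -0.8, -1.6]
opening: 0.0388
gripper_force: 20.0
```

```bash
python3 -c "
from h import *
go(*V['large'],.196)
for i in range(2):
  t=robot.read_camera('side');print(robot.read_state()['opening'],robot.read_state()['force'])
cv2.imwrite('pics/a6.png',cv2.resize(t['pixels'][180:250,245:305],(480,560),interpolation=2))"
```

```text
t 15.92 pos [0.4373 0.2094 0.0517] yawy -17.96 tilt [0.0007 0.0003] open 0.0388 shift [-1.000e-01  9.000e-01 -1.443e+02] turn None q [ 0.34 -0.06  1.96  0.    1.25  0.65]
0.03880886611249726 [-0.81611228 -0.04296327 -1.40056907]
0.03839211799813063 [-0.76002396  0.07611961 -2.15918683]
```

View pics/a6.png

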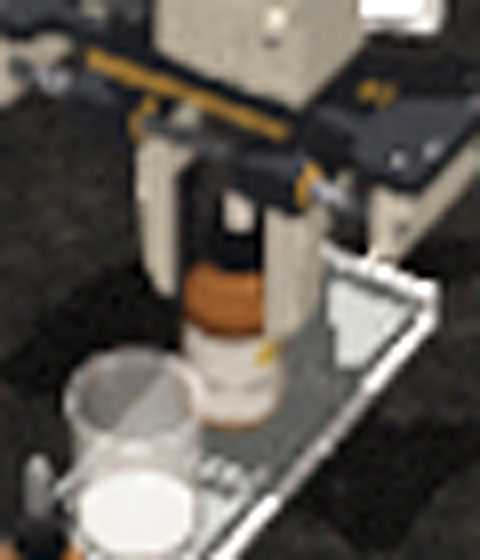

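The large dropper is lifted and upright, with its weight showing in the wrist force. I'm carrying it to the second well from the left.

Call:
play_rows:
  deltas: [0, 0, -10, 0, 30, 0, 0, -25, 0, 30, 0, 0, -30, 0, 30, 0, 0, -30, 0, 30, 0, 0, -25, 0, 30, 0, 0, -15, 0, 30, 0, 0, -5, 0, 30, 0, 0, 0, 0, 30]

```text
t: 16.68
tool_pos: [0.438, 0.2096, 0.1932]
orientation: [2.54, 1.847, 0.005]
force: [0.3, -0.6, -1.6]
opening: 0.0391
gripper_force: 20.0
```

```bash
python3 -c "
from h import *
go(*W['large'],.19,10.5)"
```

```text
t 16.68 pos [0.438  0.2096 0.1932] yawy -17.96 tilt [0.0031 0.0011] open 0.0391 shift [-356.1  140.6    2.9] turn -28.46 q [ 0.34 -0.19  1.8   0.    1.52  0.65]
```

Call:
play_rows:
  deltas: [-12, 5, 0, 0, 30, -25, 10, 0, 0, 30, -30, 12, 0, 0, 30, -30, 12, 0, 0, 30, -30, 12, 0, 0, 30, -30, 12, 0, 0, 30, -30, 12, 0, 0, 30, -30, 12, 0, 0, 30, -30, 12, 0, 0, 30, -30, 12, 0, 0, 30]

```text
t: 17.52
tool_pos: [0.4559, -0.0898, 0.1893]
orientation: [-2.539, -1.846, 0.003]
force: [0.2, 0.5, -2.7]
opening: 0.0386
gripper_force: 20.0
```

Call:
play_rows:
  deltas: [-30, 12, 0, -4, 30, -30, 10, 0, -6, 30, -15, 5, 0, -6, 30, 0, 0, 0, -6, 30, 0, 0, 0, -4.5, 30, 0, 0, 0, -2, 30, 0, 0, 0, 0, 30, 0, 0, 0, 0, 30]

```text
t: 18.18
tool_pos: [0.4638, -0.1674, 0.1896]
orientation: [-2.008, -2.413, 0.001]
force: [0.1, -0.0, -0.7]
opening: 0.0387
gripper_force: 20.0
```

```bash
python3 -c "
from h import *
go(*W['large'],.036,10.5)"
```

```text
t 18.18 pos [ 0.4638 -0.1674  0.1896] yawy 10.45 tilt [-0.0024  0.0011] open 0.0387 shift [ -4.9  -2.4 153.6] turn -0.05 q [-0.45 -0.16  1.78 -0.    1.52 -0.63]
```

Call:
play_rows:
  deltas: [-5, -2.5, 15, 0, 30, 0, 0, 25, 0, 30, 0, 0, 30, 0, 30, 0, 0, 30, 0, 30, 0, 0, 24, 0, 30, 0, 0, 12, 0, 30, 0, 0, 8, 0, 30, 0, 0, 4, 0, 30, 0, 0, 3, 0, 30, 0, 0, 1, 0, 30]

```text
t: 19.02
tool_pos: [0.464, -0.1735, 0.0402]
orientation: [2.007, 2.415, 0.001]
force: [-0.2, 0.3, -2.0]
opening: 0.0386
gripper_force: 20.0
```

Call:
play_rows:
  deltas: [0, 0, 0, 0, 30, 0, 0, 1, 0, 30, 0, 0, 0, 0, 30]

```text
t: 19.27
tool_pos: [0.4638, -0.1735, 0.0391]
orientation: [2.007, 2.415, 0.001]
force: [0.6, -0.3, -1.0]
opening: 0.0385
gripper_force: 20.0
```

Call:
play_rows:
  deltas: [0, -1.5, 1.5, 0, 30, 0, 0, 1.5, 0, 30, 0, 0, 0, 0, 30, 0, 0, 0, 0, 50, 0, 0, 0, 0, 60, 0, 0, 0, 0, 70, 0, 0, 0, 0, 80, 0, 0, 0, 0, 93, 0, 0, 0, 0, 93, 0, 0, 0, 0, 93]

```text
t: 20.1
tool_pos: [0.4617, -0.1734, 0.0352]
orientation: [-2.008, -2.416, -0.0]
force: [0.1, -0.0, -0.5]
opening: 0.0806
gripper_force: 0.0
```

Call:
play_rows:
  deltas: [0, 0, 0, 0, 93, 0, 0, -15, 0, 93, 0, 0, -25, 0, 93, 0, 0, -30, 0, 93, 0, 0, -30, 0, 93, 0, 0, -30, 0, 93, 0, 0, -25, 0, 93, 0, 0, -5, 5, 93, 0, 0, 0, 6, 93, 0, 0, 0, 6, 93]

```text
t: 20.93
tool_pos: [0.4623, -0.1737, 0.1965]
orientation: [2.347, 2.086, 0.001]
force: [-0.1, 0.2, -0.5]
opening: 0.0929
gripper_force: 0.0
```

```bash
python3 -c "
from h import *
go(*V['beaker'],.193,-17.65)"
```

```text
t 20.93 pos [ 0.4623 -0.1737  0.1965] yawy -6.75 tilt [ 0.0019 -0.0009] open 0.0929 shift [441.4 -58.5   3. ] turn 10.9 q [-0.46 -0.16  1.77  0.    1.53 -0.35]
```

Call:
play_rows:
  deltas: [0, 0, 0, 5.6, 93, 0, 0, 0, 5, 93, 35, -12, 0, 0, 93, 37, -12, 0, 0, 93, 37, -12, 0, 0, 93, 37, -12, 0, 0, 93, 37, -12, 0, 0, 93, 37, -13, 0, 0, 93, 37, -13, 0, 0, 93, 37, -13, 0, 0, 93]

```text
t: 21.77
tool_pos: [0.4529, 0.1386, 0.1955]
orientation: [2.526, 1.867, 0.001]
force: [1.5, 0.1, 0.3]
opening: 0.0928
gripper_force: 0.0
```

Call:
play_rows:
  deltas: [35, -12, 0, 0, 93, 35, -12, 0, 0, 93, 35, -12, 0, 0, 93, 15, -6, 0, 0, 93, 0, 0, 0, 0, 93, 0, 0, 0, 0, 93]

```text
t: 22.27
tool_pos: [0.4479, 0.2643, 0.1949]
orientation: [2.524, 1.87, -0.001]
force: [-1.2, 0.0, -0.6]
opening: 0.0932
gripper_force: 0.0
```

```bash
python3 -c "
from h import *
go(*V['beaker'],.046,-17.65)"
```

```text
t 22.27 pos [0.4479 0.2643 0.1949] yawy -16.93 tilt [-0.0006 -0.0006] open 0.0932 shift [  9.4   5.7 148.9] turn 0.72 q [ 0.43 -0.09  1.71 -0.    1.52  0.73]
```

Call:
play_rows:
  deltas: [9.5, 5.5, 0, 0.7, 93, 0, 0, 15, 0, 93, 0, 0, 25, 0, 93, 0, 0, 30, 0, 93, 0, 0, 30, 0, 93, 0, 0, 30, 0, 93, 0, 0, 18, 0, 80, 0, 0, 9, 0, 70, 0, 0, 0, 0, 65, 0, 0, 0, 0, 60]

```text
t: 23.1
tool_pos: [0.4569, 0.2705, 0.0389]
orientation: [2.539, 1.85, 0.0]
force: [0.6, -0.2, 0.7]
opening: 0.0707
gripper_force: 0.0
```

Call:
play_rows:
  deltas: [0, 0, 0, 0, 40, 0, 0, 0, 0, 40, 0, 0, 0, 0, 40, 0, 0, 0, 0, 40, 0, 0, 0, 0, 40, 0, 0, 0, 0, 40, 0, 0, 0, 0, 40]
  newtons: 10

```text
t: 23.68
tool_pos: [0.4575, 0.2718, 0.0398]
orientation: [2.537, 1.852, 0.004]
force: [0.1, -0.7, 5.4]
opening: 0.05
gripper_force: 10.0
```

```bash
python3 -c "
from h import *
go(*V['beaker'],.036,-17.65)"
```

```text
t 23.68 pos [0.4575 0.2718 0.0398] yawy -17.75 tilt [0.0025 0.0011] open 0.05 shift [-0.8 -1.4  3.8] turn -0.1 q [ 0.44  0.08  1.84 -0.    1.22  0.75]
```

Call:
play_rows:
  deltas: [0, 0, -4, 0, 40, 0, 0, -12, 0, 40, 0, 0, -22, 0, 40, 0, 0, -30, 0, 40, 0, 0, -30, 0, 40, 0, 0, -30, 0, 40, 0, 0, -20, 0, 40, 0, 0, -8, 0, 40, 0, 0, 0, 0, 40, 0, 0, 0, 0, 40]

```text
t: 24.52
tool_pos: [0.4562, 0.2711, 0.1938]
orientation: [-2.538, -1.852, 0.0]
force: [-0.2, 0.1, -1.1]
opening: 0.0499
gripper_force: 10.0
```

```bash
python3 -c "
from h import *
go(*W['beaker'],.193,10.5)
t=robot.read_camera('side');print(robot.read_state()['force'])
cv2.imwrite('pics/a7.png',cv2.resize(t['pixels'][130:280,225:325],(400,600),interpolation=2))"
```

```text
t 24.52 pos [0.4562 0.2711 0.1938] yawy -17.76 tilt [-0.0002 -0.0001] open 0.0499 shift [-478.9  172.1    0.9] turn -28.26 q [ 0.44 -0.06  1.68 -0.    1.52  0.75]
[-0.20178057 -0.00363584 -1.01915138]
```

View pics/a7.png

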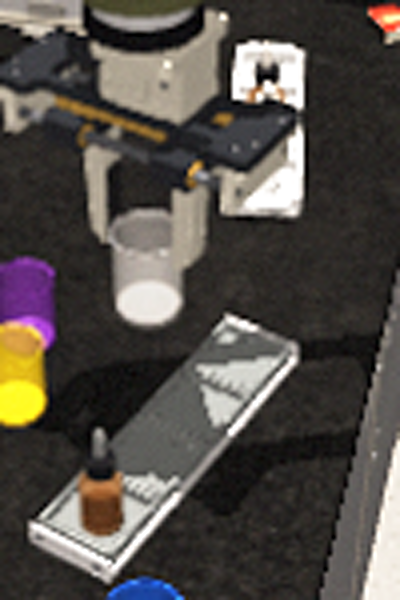

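The beaker is held upright, with its floor disc at crop (150,302). I'm carrying it to the third well and computing its offset from the TCP.

Call:
play_rows:
  deltas: [-12, 4, 0, 0, 40, -25, 9, 0, 0, 40, -31, 11, 0, 0, 40, -31, 11, 0, 0, 40, -31, 11, 0, 0, 40, -31, 11, 0, 0, 40, -31, 11, 0, 0, 40, -31, 11, 0, 0, 40, -31, 11, 0, 0, 40, -31, 11, 0, 0, 40]

```text
t: 25.4
tool_pos: [0.464, -0.033, 0.1924]
orientation: [-2.536, -1.851, 0.003]
force: [0.1, 0.5, -0.8]
opening: 0.0502
gripper_force: 10.0
```

Call:
play_rows:
  deltas: [-31, 12, 0, 0, 40, -31, 12, 0, 0, 40, -31, 12, 0, 0, 40, -31, 12, 0, 0, 40, -31, 12, 0, 0, 40, -26, 9, 0, 0, 40, -13, 4, 0, 0, 40, 0, 0, 0, -4, 40, 0, 0, 0, -6, 40, 0, 0, 0, -6, 40]

```text
t: 26.23
tool_pos: [0.4746, -0.2379, 0.1925]
orientation: [-2.249, -2.189, 0.001]
force: [-0.9, 0.8, -1.0]
opening: 0.0504
gripper_force: 10.0
```

Call:
play_rows:
  deltas: [0, 0, 0, -6, 40, 0, 0, 0, -4.3, 40, 0, 0, 0, -2, 40, 0, 0, 0, 0, 40, 0, 0, 0, 0, 40]

```text
t: 26.65
tool_pos: [0.4752, -0.2376, 0.1931]
orientation: [-2.008, -2.413, 0.0]
force: [0.0, -0.1, -0.5]
opening: 0.0506
gripper_force: 10.0
```

```bash
python3 -c "
from h import *
go(*W['beaker'],.033,10.5)
t=robot.read_camera('side')
print(plane(t,[(262,205)],.168), 'tcp then .4562 .2711')
p=proj(t,[[*W['beaker'],.16]])[0];print(p)
x,y=p.astype(int)
cv2.imwrite('pics/a8.png',cv2.resize(t['pixels'][y-45:y+55,x-50:x+50],(600,600),interpolation=2));print(x,y)"
```

```text
t 26.65 pos [ 0.4752 -0.2376  0.1931] yawy 10.46 tilt [-0.0017  0.0011] open 0.0506 shift [  0.   -0.9 160.1] turn -0.04 q [-0.56 -0.05  1.68  0.    1.52 -0.74]
[[0.45535848 0.26859389 0.168     ]] tcp then .4562 .2711
[293.12441416 123.67284874]
293 123
```

Call:
play_rows:
  deltas: [1, -1, 15, 0, 40, 0, 0, 25, 0, 40, 0, 0, 30, 0, 40, 0, 0, 30, 0, 40, 0, 0, 20, 0, 40, 0, 0, 12, 0, 40, 0, 0, 7, 0, 40, 0, 0, 4, 0, 40, 0, 0, 4, 0, 40, 0, 0, 0, 0, 40]

```text
t: 27.53
tool_pos: [0.4753, -0.2375, 0.0477]
orientation: [2.008, 2.415, 0.0]
force: [0.3, -0.2, 0.1]
opening: 0.05
gripper_force: 10.0
```

Call:
play_rows:
  deltas: [0, 0, 3, 0, 40, 0, 0, 3, 0, 40, 0, 0, 3, 0, 40, 0, 0, 0, 0, 40]

```text
t: 27.87
tool_pos: [0.4746, -0.2371, 0.0378]
orientation: [-2.008, -2.416, 0.0]
force: [-0.6, 0.3, -0.9]
opening: 0.0502
gripper_force: 10.0
```

Call:
play_rows:
  deltas: [0, 0, 2, 0, 40, 0, 0, 1.5, 0, 40, 0, 0, 0, 0, 40, 0, 0, 0, 0, 55, 0, 0, 0, 0, 60, 0, 0, 0, 0, 70, 0, 0, 0, 0, 80, 0, 0, 0, 0, 93, 0, 0, 0, 0, 93, 0, 0, 0, 0, 93]

```text
t: 28.7
tool_pos: [0.4749, -0.2373, 0.0348]
orientation: [2.008, 2.416, 0.0]
force: [-0.9, -0.2, -0.8]
opening: 0.0888
gripper_force: 0.0
```

Call:
play_rows:
  deltas: [0, 0, 0, 0, 93, 0, 0, -15, 0, 93, 0, 0, -25, 0, 93, 0, 0, -30, 0, 93, 0, 0, -30, 0, 93, 0, 0, -30, 0, 93, 0, 0, -25, 0, 93, 0, 0, -5, 5, 93, 0, 0, 0, 6, 93, 0, 0, 0, 6, 93]

```text
t: 29.53
tool_pos: [0.4753, -0.2376, 0.196]
orientation: [2.347, 2.085, 0.001]
force: [0.2, 1.3, -0.2]
opening: 0.0933
gripper_force: 0.0
```

Call:
play_rows:
  deltas: [0, 0, 0, 6, 93, 0, 0, 0, 5.2, 93, 20, -8, 0, 0, 93, 38, -12, 0, 0, 93, 38, -12, 0, 0, 93, 38, -12, 0, 0, 93, 38, -12, 0, 0, 93, 38, -12, 0, 0, 93, 38, -12, 0, 0, 93, 38, -12, 0, 0, 93]

```text
t: 30.37
tool_pos: [0.4736, 0.065, 0.195]
orientation: [2.536, 1.854, 0.001]
force: [1.1, -0.1, 0.1]
opening: 0.0928
gripper_force: 0.0
```

```bash
python3 -c "
from h import *
go(*V['small'],.193,-17.65)"
```

```text
t 30.37 pos [0.4736 0.065  0.195 ] yawy -17.68 tilt [0.0007 0.    ] open 0.0928 shift [261.2 -82.8   2. ] turn -0.03 q [ 0.03 -0.21  1.82 -0.    1.53  0.34]
```

Call:
play_rows:
  deltas: [37, -11, 0, 0, 93, 37, -11, 0, 0, 93, 37, -12, 0, 0, 93, 37, -12, 0, 0, 93, 37, -12, 0, 0, 93, 37, -12, 0, 0, 93, 16, -6, 0, 0, 93, 0, 0, 0, 0, 93, 0, 0, 0, 0, 93]

```text
t: 31.12
tool_pos: [0.4733, 0.3136, 0.1944]
orientation: [2.534, 1.857, -0.001]
force: [-0.0, -0.6, 0.5]
opening: 0.0929
gripper_force: 0.0
```

```bash
python3 -c "
from h import *
go(*V['small'],.031,-17.65)
t=robot.read_camera('top')
a=np.zeros((480,800,3),np.uint8);a[:400]=cv2.resize(t['pixels'][160:235,280:430],(800,400),interpolation=2)
cv2.imwrite('pics/a8.png',a)"
```

```text
t 31.12 pos [0.4733 0.3136 0.1944] yawy -17.53 tilt [-0.0006 -0.0007] open 0.0929 shift [ 24.6  -6.9 163.3] turn 0.12 q [ 0.5   0.04  1.58 -0.    1.52  0.8 ]
```

View pics/a8.png

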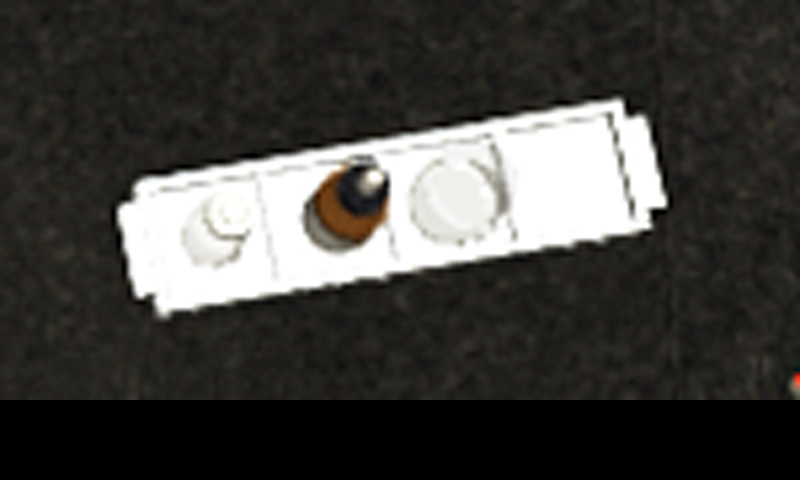

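The spray (215,235), large dropper (350,210) and beaker (455,195) stand in wells 1–3. The small dropper is last.

Call:
play_rows:
  deltas: [24.5, -7, 0, 0, 93, 0, 0, 15, 0, 93, 0, 0, 25, 0, 93, 0, 0, 30, 0, 93, 0, 0, 30, 0, 93, 0, 0, 30, 0, 80, 0, 0, 20, 0, 70, 0, 0, 10, 0, 60, 0, 0, 4, 0, 55, 0, 0, 0, 0, 50]

```text
t: 32.0
tool_pos: [0.4746, 0.3374, 0.0306]
orientation: [2.537, 1.852, -0.001]
force: [-1.2, -0.0, 0.2]
opening: 0.0642
gripper_force: 0.0
```

Call:
play_rows:
  deltas: [0, 0, 0, 0, 50, 0, 0, 0, 0, 50, 0, 0, 0, 0, 50]

```text
t: 32.25
tool_pos: [0.4758, 0.3391, 0.0327]
orientation: [2.536, 1.854, 0.005]
force: [-0.0, -0.3, -0.2]
opening: 0.0505
gripper_force: 0.0
```

```bash
python3 -c "
from h import *
go(*V['small'],.029,-17.65)"
```

```text
t 32.25 pos [0.4758 0.3391 0.0327] yawy -17.67 tilt [0.0026 0.0015] open 0.0505 shift [-0.7 -1.7  3.7] turn -0.02 q [ 0.53  0.22  1.69 -0.    1.23  0.84]
```

Call:
play_rows:
  deltas: [0, -1.5, 2, 0, 50, 0, 0, 1.5, 0, 50, 0, 0, 0, 0, 20, 0, 0, 0, 0, 20, 0, 0, 0, 0, 20, 0, 0, 0, 0, 20, 0, 0, 0, 0, 20, 0, 0, 0, 0, 20, 0, 0, 0, 0, 20]
  newtons: 15

```text
t: 33.0
tool_pos: [0.473, 0.3389, 0.0272]
orientation: [-2.536, -1.854, 0.0]
force: [-0.3, 0.2, -1.2]
opening: 0.0311
gripper_force: 15.0
```

Call:
play_rows:
  deltas: [0, 0, 0, 0, 20, 0, 0, -4, 0, 20, 0, 0, -12, 0, 20, 0, 0, -22, 0, 20, 0, 0, -30, 0, 20, 0, 0, -30, 0, 20, 0, 0, -30, 0, 20, 0, 0, -25, 0, 20, 0, 0, -8, 0, 20, 0, 0, 0, 0, 20]

```text
t: 33.83
tool_pos: [0.4748, 0.34, 0.1922]
orientation: [2.536, 1.854, 0.01]
force: [0.0, -0.2, -1.1]
opening: 0.031
gripper_force: 15.0
```

```bash
python3 -c "
from h import *
go(*W['small'],.19,10.5)"
```

```text
t 33.83 pos [0.4748 0.34   0.1922] yawy -17.66 tilt [0.0055 0.0033] open 0.031 shift [-6.083e+02  2.054e+02  2.000e-01] turn -28.16 q [0.53 0.08 1.54 0.   1.51 0.84]
```

Call:
play_rows:
  deltas: [-12, 4, 0, 0, 20, -26, 9, 0, 0, 20, -33, 11, 0, 0, 20, -33, 11, 0, 0, 20, -33, 11, 0, 0, 20, -33, 11, 0, 0, 20, -33, 11, 0, 0, 20, -33, 11, 0, 0, 20, -33, 11, 0, 0, 20, -33, 11, 0, 0, 20]

```text
t: 34.67
tool_pos: [0.4754, 0.0184, 0.1854]
orientation: [-2.534, -1.852, 0.005]
force: [1.6, -0.6, -1.4]
opening: 0.031
gripper_force: 15.0
```

Call:
play_rows:
  deltas: [-33, 11, 0, 0, 20, -33, 11, 0, 0, 20, -33, 11, 0, 0, 20, -33, 11, 0, 0, 20, -33, 11, 0, 0, 20, -33, 11, 0, 0, 20, -33, 12, 0, 0, 20, -33, 12, 0, 0, 20, -26, 9, 0, 0, 20, -16, 5, 0, 0, 20]

```text
t: 35.5
tool_pos: [0.4815, -0.305, 0.1851]
orientation: [-2.535, -1.849, 0.003]
force: [0.1, -0.2, -0.5]
opening: 0.031
gripper_force: 15.0
```

Call:
play_rows:
  deltas: [0, 0, 0, -4, 20, 0, 0, 0, -6, 20, 0, 0, 0, -6, 20, 0, 0, 0, -6, 20, 0, 0, 0, -4.2, 20, 0, 0, 0, -2, 20, 0, 0, 0, 0, 20, 0, 0, 0, 0, 20]

```text
t: 36.17
tool_pos: [0.483, -0.3018, 0.1867]
orientation: [-2.008, -2.413, 0.0]
force: [0.4, -0.0, -0.8]
opening: 0.0312
gripper_force: 15.0
```

```bash
python3 -c "
from h import *
go(*W['small'],.026,10.5)"
```

```text
t 36.17 pos [ 0.483  -0.3018  0.1867] yawy 10.47 tilt [-0.0021  0.0016] open 0.0312 shift [ -1.    3.2 160.7] turn -0.03 q [-0.65  0.05  1.58  0.    1.51 -0.83]
```

Lower in stages, stopping just above the tray walls.

Call:
play_rows:
  deltas: [-1, 3, 15, 0, 20, 0, 0, 25, 0, 20, 0, 0, 30, 0, 20, 0, 0, 30, 0, 20, 0, 0, 25, 0, 20, 0, 0, 14, 0, 20, 0, 0, 8, 0, 20, 0, 0, 5, 0, 20, 0, 0, 2, 0, 20, 0, 0, 0, 0, 20]

```text
t: 37.0
tool_pos: [0.4874, -0.3032, 0.0347]
orientation: [2.008, 2.415, 0.0]
force: [0.5, -0.1, -0.2]
opening: 0.0311
gripper_force: 15.0
```

Call:
play_rows:
  deltas: [0, 0, 0, 0, 20, 0, 0, 0, 0, 20]

```text
t: 37.17
tool_pos: [0.4879, -0.3037, 0.0357]
orientation: [2.007, 2.414, 0.0]
force: [-0.3, -0.3, -1.1]
opening: 0.0307
gripper_force: 15.0
```

Call:
play_rows:
  deltas: [1, -1.5, 4, 0, 20, 0, 0, 3, 0, 20, 0, 0, 2, 0, 20, 0, 0, 0, 0, 20, 0, 0, 0, 0, 20]

```text
t: 37.58
tool_pos: [0.4851, -0.3022, 0.0249]
orientation: [-2.008, -2.416, 0.0]
force: [0.6, -0.5, -0.4]
opening: 0.0315
gripper_force: 15.0
```

Call:
play_rows:
  deltas: [0, 0, 0.8, 0, 20, 0, 0, 0, 0, 20, 0, 0, 0, 0, 38, 0, 0, 0, 0, 44, 0, 0, 0, 0, 50, 0, 0, 0, 0, 60, 0, 0, 0, 0, 70, 0, 0, 0, 0, 80, 0, 0, 0, 0, 80, 0, 0, 0, 0, 80]

```text
t: 38.42
tool_pos: [0.4854, -0.3023, 0.0245]
orientation: [2.008, 2.416, -0.0]
force: [1.0, 0.3, -0.1]
opening: 0.0777
gripper_force: 0.0
```

Call:
play_rows:
  deltas: [0, 0, 0, 0, 80, 0, 0, -15, 0, 80, 0, 0, -25, 0, 80, 0, 0, -30, 0, 80, 0, 0, -30, 0, 80, 0, 0, -30, 0, 80, 0, 0, -25, 0, 80, 0, 0, -5, 0, 80, 38, 0, 0, 0, 80, 38, 0, 0, 0, 80]

```text
t: 39.25
tool_pos: [0.4713, -0.2281, 0.1842]
orientation: [2.011, 2.413, -0.0]
force: [0.5, 0.6, 0.1]
opening: 0.0798
gripper_force: 0.0
```

Call:
play_rows:
  deltas: [38, 0, 0, 0, 80, 38, 0, 0, 0, 80, 38, 0, 0, 0, 80, 38, 0, 0, 0, 80, 38, 0, 0, 0, 80, 38, 0, 0, 0, 80, 38, 0, 0, 0, 80, 38, 0, 0, 0, 80, 0, 0, 0, 0, 80, 0, 0, 0, 0, 80]

```text
t: 40.08
tool_pos: [0.4152, 0.073, 0.1839]
orientation: [-2.002, -2.421, 0.0]
force: [-0.4, 0.4, -0.2]
opening: 0.0803
gripper_force: 0.0
```

```bash
python3 -c "
from h import *
go(.47,.2,.19)
t=robot.read_camera('top');s=robot.read_camera('side')
a=np.zeros((600,800,3),np.uint8);a[:320,:640]=cv2.resize(t['pixels'][160:235,280:430],(640,320),interpolation=2)
a[325:600,:330]=cv2.resize(s['pixels'][130:185,265:331],(330,275),interpolation=2)
cv2.imwrite('pics/a9.png',a)"
```

```text
t 40.08 pos [0.4152 0.073  0.1839] yawy 10.81 tilt [-0.0004 -0.    ] open 0.0803 shift [114.4  77.6  -6.2] turn None q [ 0.05 -0.37  1.97  0.    1.54 -0.14]
```

View pics/a9.png

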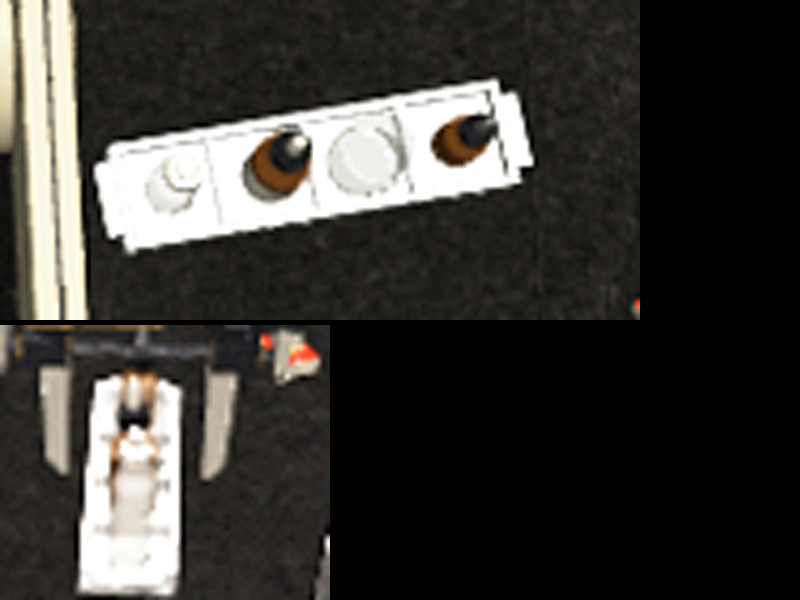

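The final top crop shows, left to right, spray (170,190), large dropper (272,172), beaker (365,160) and small dropper (455,145). Each is upright and near the centre of its well, and the gripper is clear of everything. I'm handing in.

```bash
python3 -c "
from plant import robot
print(robot.close_job())"
```

```text
the job is handed in; nothing more can be done
None
```

All four vessels stand upright in the tray wells in reverse order (spray, large dropper, beaker, small dropper from the left); I handed the job in with about 40 s on the clock, and the hand-in returned no verdict.

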